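# Pack and evacuate the vacuum dry-keeper

### The job

Pack the vacuum dry-keeper for the drive: stand every square reagent bottle from the counter upright on the floor of the open white drum, then set the loose lid on the drum so that it sits seated and level, and have the valve's bar handle turned so that its white line points squarely at the white closed mark. Only then pump it down with two full strokes of the pedal, each pressed right down to its stop and let all the way back up. Leave the mug, the tablet tube and the power adapter standing where they are.

Things in the scene. Friction and masses are not known exactly. Their poses are not given: they have to be found in the camera images.
- drum_floor (a point): centre of the inner floor (16 mm above the counter) of the dry-keeper's white open drum: inner radius 86 mm, outer 91 mm, inner depth 54 mm. Drum, pump console and pedal form one fixed unit on a dark steel foot. This point's axes are the unit's: z up, x from the pedal's free end towards the console, y from the console towards the drum; the yaw varies.
- drum_rim (a point): centre of the drum's mouth at rim height, 70 mm above the counter (54 mm above drum_floor); same axes.
- lid: loose lid, 250 g: aluminium disc, radius 95 mm, over a black rubber plug, radius 81 mm, that enters the drum with 5 mm to spare all round; black cylindrical knob, radius 14 mm, on top. Origin: centre of the plug's underside, z up; disc 6 to 12 mm and knob to grip 16 to 46 mm above it. Starts on the counter on its plug. Seated, the disc rests on the rim and the origin is 6 mm below drum_rim.
- valve_grip (a point): on the valve's axis, 82 mm above the counter, the height to grip the black bar handle, which is 46 mm long and 14 mm thick and ends 7 mm above this point; below it a black disc (radius 24 mm, its top 23 mm below this point) and a grey foot. It stands on the console, a grey box 85 x 100 mm, top 45 mm above the counter.
- valve (a joint): valve angle in rad, 0 to 2.6, growing clockwise seen from above; stays where it is left (light friction). At 0 the bar lies along the unit's x axis and the white line on top of its one end points to the unit's -x; at 1.571 the line points to the unit's +y, to the closed mark.
- closed_mark (a point): the closed mark: a small white bar (5 x 10 mm) on the console top, 43.5 mm from the valve's axis towards the drum.
- pedal (a joint): pedal angle in rad: 0 at rest (free end raised by 0.28 rad, about 16 degrees), 0.28 at its stop (level). A spring pushes it back up: about 4 N at pedal_pad to start it, about 11 N at the stop.
- pedal_pad (a point): where to press: on top of the pedal (aluminium with black rubber strips, 76 mm wide, 112 mm long, 8 mm thick), 92 mm from its hinge, 20 mm from its free end. About 61 mm above the counter at rest, 36 mm at the stop. The hinge lies along the unit's y, 32 mm above the counter, 6 mm in -x and 200 mm in -y from drum_floor; the pedal runs from it to the unit's -x.
- bottle1: square amber reagent bottle, 70 g, 30 x 30 mm and 30 mm high, with a round white cap (radius 12 mm) on top up to 43 mm; origin at the centre of its underside, z up, x and y square to its sides. All bottles are alike; three to five are present.
- bottle2: square amber reagent bottle, 70 g, 30 x 30 mm and 30 mm high, with a round white cap (radius 12 mm) on top up to 43 mm; origin at the centre of its underside, z up, x and y square to its sides. All bottles are alike; three to five are present.
- bottle3: square amber reagent bottle, 70 g, 30 x 30 mm and 30 mm high, with a round white cap (radius 12 mm) on top up to 43 mm; origin at the centre of its underside, z up, x and y square to its sides. All bottles are alike; three to five are present.
- bottle4: square amber reagent bottle, 70 g, 30 x 30 mm and 30 mm high, with a round white cap (radius 12 mm) on top up to 43 mm; origin at the centre of its underside, z up, x and y square to its sides. All bottles are alike; three to five are present.
- bottle5: square amber reagent bottle, 70 g, 30 x 30 mm and 30 mm high, with a round white cap (radius 12 mm) on top up to 43 mm; origin at the centre of its underside, z up, x and y square to its sides. All bottles are alike; three to five are present.
- mug: orange mug, radius 38 mm, 90 mm high; bystander. Origin at the centre of its underside.
- tablet_tube: upright round orange tablet tube, radius 15 mm, 100 mm high; bystander. Origin at the centre of its underside.
- adapter: black power adapter, 60 x 120 x 34 mm; bystander. Origin at the centre of its underside.
There are look-alikes about, which are no part of the job. Leave any black, blue or purple look-alike of the bottle1 alone.

How it is judged:
By the outcome, as a careful person would: the job done as asked, in the order asked, and still so for the second after the job is handed in, with the robot touching nothing.
Of bottle1, bottle2, bottle3, bottle4, bottle5 only 3 to 5 are there at a start; the rules pass over those that are not, and their reading is None.
At some moment in a run one of bottle1, bottle2, bottle3, bottle4, bottle5, lid may be knocked a few centimetres aside while the robot is not near it.
It also fails if it takes over 210 s, if anything falls off the work surface, if the arm or the gripper's body presses on something with over 40 N, if the wrist force passes 120 N, or if a joint passes its speed limit or range.

### The arm

A 7-joint arm with a two-finger parallel gripper is mounted at the origin on the work surface. World frame = base frame: x ahead of the robot, y to its left, z up, the work surface at z = 0. Lengths are in m, angles in rad, forces in N, time in s.
With the tool pointing down it reaches from about 0.425 to 0.925 m from the base axis. Payload 6.8 kg.
Tool frame: the origin (TCP) lies between the finger pads; the fingertips stand r.tcp_to_tips ahead of it and the grasp point (between the pads) is the TCP (r.tcp_to_tips is the distance from the TCP to the fingertips, in m); z points along the fingers, y is the line along which they close (so a half turn about z gives the same grasp; the last joint's range is limited). The gripper opens to 85 mm and grips with 20 to 120 N. Pads are 22 mm wide; open, the fingers measure 114 mm over their backs; the gripper's body (76 mm by 85 mm) begins 54 mm behind the grasp point. The pads swing forward as they close: fully open they stand 13 mm farther back than shut.
Start: joints at [-1.303, 0.477, 0.022, 1.555, -0.011, 1.109, -0.083], TCP at [0.248, 0.628, 0.25] pointing down, gripper open.
Joint ranges: [-2.96, 2.96], [-0.34, 2.1], [-1.41, 1.46], [0.24, 2.44], [-1.37, 4.51], [0.17, 1.92], [-2.96, 2.96]. Speed limits (rad/s): [2.39, 2.39, 3.14, 3.14, 3.14, 3.14, 3.14].

### API

Orientations are given as a rotation vector (axis times angle).
In Python, from bench import r gives the robot as it stands.
- The arm moves only by the tool servo_tool, never from a script. Its argument "commands" is a list of rows, each a list of 2 entries, a list of its own where there are three numbers: the shift along the tool's x, y, z normalised to -1 to 1, where 1 is 250 mm, then the turn, a rotation vector about the tool's x, y, z normalised to -1 to 1, where 1 is 90 degrees. In form: [[[dx, dy, dz], [ax, ay, az]], ...]. A call has 1 to 20 rows; each row is the pose to reach, as a shift and turn from the pose commanded when the call began, along the tool's axes at that moment; what a row does not reach only later rows make up. A row lasts 1/10 s, in which the tool goes at most 50 mm and 8.59 degrees, less where a joint would pass 70% of its speed; a pose out of reach is approached as far as the arm can. A call with a number of a shift or a turn outside -1 to 1 is refused whole. A call with a gripper value outside its range is refused whole. "claw" is the closure, from 0 (fully open) to 1 (shut), set as the call begins (left out, the last holds). The fingers move at their own pace and stop on an object; "squeeze" is the grip in N (left out, the last holds). Time passes only in rows, so rows that repeat a pose let the fingers close. It gives the time, the measured TCP pose, the force, the opening and the grip force at its end, in the units of the state.
- r.get_obs(): the state, without advancing time (a new reading comes with each control period).
- r.grab_frame(name): name is "scene" or "top" or "wrist"; returns (picture, depth): 420x560x3 uint8, red, green, blue; 420x560 float32, m along the optical axis (not along the pixel's ray), 0 where there is no reading.
- r.camera_model(name): a dict with "fx", "fy", "cx", "cy" (pixels), "extrinsics" (4x4, takes a point from camera to world coordinates); the wrist camera has in their place "hand_eye" (4x4, takes a point from camera to tool coordinates, whose origin is the TCP and whose axes are the flange's). Camera axes: x right, y down, z forward; pixel columns grow to the right and rows downward; lengths in m; the calibration is good to about 2 mm. A picture is of the moment at which its call begins: read the wrist's pose just before it. camera_model takes no time and is no camera call.
- r.hand_in(): hands the job in; it is judged then, once.
Trained networks look in the newest picture that a camera, given by its name, has taken for a name from the list of things; names that differ only in an ending like _2 or _b are one class to them, and where a whole thing is asked for, a point or a joint stands for the part that bears it (a point fixed in the world has none). Each returns a list of dicts, best first, with "confidence" (0 to 1); they miss things now and then, are a little off and sometimes report something else, mostly with a low value. They report only what shows in the picture. A call takes as long as a camera call. They do not tell look-alikes from the thing itself.
- r.boxes_of(camera, target): "uv" ([column, row] in pixels, amid what is visible of it).
- r.mark_of(camera, target): "uv" ([column, row] in pixels: a listed point, or the origin of a listed thing).
The state is a dict: "clock": time; "joints": joint angles; "qvel": joint speeds; "tau": joint torques, N m; "tcp_pos": TCP position; "orientation": TCP orientation; "contact_force": force on the tool from outside, world axes, zero at the start; "moment": the same for the moment, N m; "grip_width": finger opening in m; "gripper_force": force on a finger pad.
Only numpy, scipy, OpenCV 4.12 (cv2) and the standard library are available. Lean on these libraries where they do the work, as an engineer would, in place of code of your own. Each camera call takes 0.05 s, during which the arm holds its last target. There are 200 camera calls.

## Working session

There is one attempt and no reset: what is moved stays moved. The work goes in short steps, Python scripts to look and compute and a tool call to move; the robot and the scene stay as the last step left them, time stands still between calls to the robot, and variables do not carry over. Pictures are saved under pics/ and viewed, at most 14 in all, crops included, and the job is handed in when it is done.

Besides the shell and the picture viewer there is one more tool, called after "Call:" as name([rows], argument=value, ...), one row to a line, values as JSON. servo_tool: Moves the arm, as the interface text tells. Scaled input: -1 to 1 covers 250 mm each way for a shift and 90 degrees each way for a turn. Its arguments: {"type":"object","properties":{"commands":{"type":"array"},"claw":{"type":"number"},"squeeze":{"type":"number"}},"required":["commands"]}

```bash
ls; mkdir -p pics; python3 - <<'E'
from bench import r
import cv2,numpy as np
print(r.get_obs(), r.tcp_to_tips)
for c in ("top","scene"):
    im,d=r.grab_frame(c); cv2.imwrite(f"pics/{c}0.png",im[:,:,::-1]); np.save(f"pics/{c}0d.npy",d)
    m=r.camera_model(c); print(c,m)
print(r.camera_model("wrist"))
E
```

```text
pics
{'clock': 0.0, 'joints': array([-1.30311594,  0.47779523,  0.02231269,  1.55646867, -0.01146733,
        1.1092861 , -0.08311667]), 'qvel': array([-4.71203522e-04, -1.78219956e-03, -4.34008651e-04, -1.17389223e-03,
        8.34039085e-04,  8.62708748e-05, -1.32604384e-03]), 'tau': array([ 1.58323005e-04, -5.96449220e+01,  1.60827778e+00, -2.81201130e+01,
        1.25066412e-02,  9.18955629e-03,  1.60478385e-05]), 'tcp_pos': array([0.24752246, 0.6273741 , 0.24932116]), 'orientation': array([-5.86704837e-01, -3.08612669e+00,  2.85785521e-03]), 'contact_force': array([-0.11930524,  0.20451176, -0.93813788]), 'moment': array([0.00034533, 0.03117072, 0.09777218]), 'gripper_force': 0.0, 'grip_width': 0.08545988362582453} 0.019
top {'fx': 387.8659339301568, 'fy': 387.8659339301568, 'cx': 282.1913787367333, 'cy': 211.51052594930624, 'extrinsics': array([[ 0.01922221, -0.99402876,  0.10741201,  0.4587628 ],
       [-0.99936963, -0.01589531,  0.0317441 ,  0.04766034],
       [-0.0298472 , -0.10795449, -0.99370769,  1.08985826],
       [ 0.        ,  0.        ,  0.        ,  1.        ]])
[... 221 characters left out ...]
69058146e-01,  4.32175340e-01, -6.99569369e-01,
         7.23870031e-01],
       [-6.52701741e-04, -8.50512279e-01, -5.25954787e-01,
         5.82714326e-01],
       [ 0.00000000e+00,  0.00000000e+00,  0.00000000e+00,
         1.00000000e+00]])}
{'fx': 298.0083530323167, 'fy': 298.0083530323167, 'cx': 267.2647577984236, 'cy': 207.1591961828986, 'hand_eye': array([[-1.51861139e-04, -9.56583579e-01, -2.91458115e-01,
         7.40117922e-02],
       [ 9.99999752e-01, -3.45546874e-04,  6.13067040e-04,
        -1.76795070e-04],
       [-6.87162304e-04, -2.91457950e-01,  9.56583395e-01,
        -1.23853801e-01],
       [ 0.00000000e+00,  0.00000000e+00,  0.00000000e+00,
         1.00000000e+00]])}
```

View pics/top0.png

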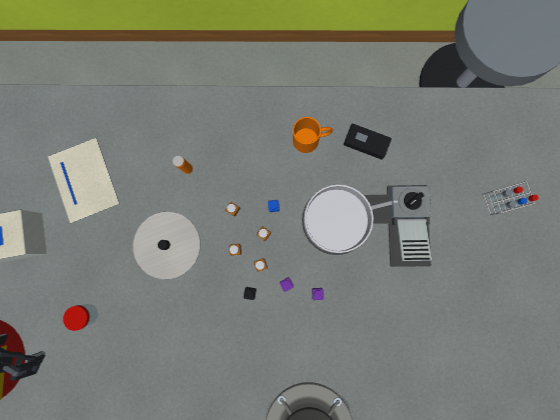

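View pics/scene0.png

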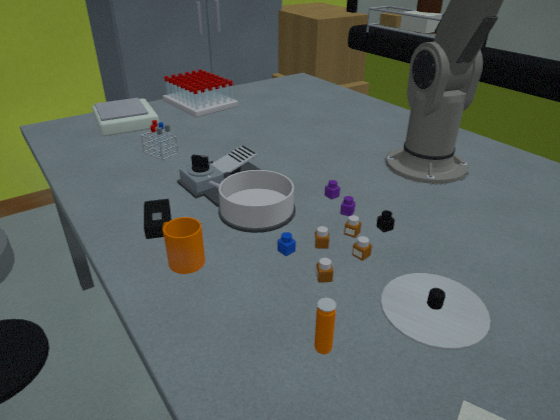

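Top view: drum (338,219), lid (166,245), valve (412,200), pedal (413,240), and four amber bottles at (232,209), (263,233), (235,249), (260,265). The blue, purple and black ones are look-alikes. The scene view agrees.

```bash
cat > h.py <<'E'
from bench import r
import numpy as np, cv2
from scipy.spatial.transform import Rotation as R
def cam(c,obs=None):
    m=r.camera_model(c)
    if c=="wrist":
        o=obs; T=np.eye(4); T[:3,:3]=R.from_rotvec(o["orientation"]).as_matrix(); T[:3,3]=o["tcp_pos"]
        return m,T@m["hand_eye"]
    return m,np.array(m["extrinsics"])
def cloud(m,T,d):
    v,u=np.indices(d.shape)
    P=np.stack([(u-m["cx"])/m["fx"]*d,(v-m["cy"])/m["fy"]*d,d],-1)
    return P@T[:3,:3].T+T[:3,3]
def atz(m,T,uv,z):
    k=T[:3,:3]@np.array([(uv[0]-m["cx"])/m["fx"],(uv[1]-m["cy"])/m["fy"],1.])
    return T[:3,3]+k*(z-T[2,3])/k[2]
def circ(p):
    A=np.c_[2*p,np.ones(len(p))]; s=np.linalg.lstsq(A,(p**2).sum(1),rcond=None)[0]
    return s[:2],np.sqrt(s[2]+s[:2]@s[:2])
E
python3 - <<'E'
from h import *
np.set_printoptions(precision=4,suppress=True)
im=cv2.imread("pics/top0.png"); d=np.load("pics/top0d.npy")
m,T=cam("top"); P=cloud(m,T,d); hsv=cv2.cvtColor(im,cv2.COLOR_BGR2HSV)
print("table z",np.median(P[300:380,150:250,2]))
# caps/bottles
for c in [(232,209),(263,233),(235,249),(260,265)]:
    u,v=c; s=P[v-14:v+15,u-14:u+15].reshape(-1,3); cap=s[s[:,2]>.038]; b=s[s[:,2]>.012]
    print("bottle",cap[:,:2].mean(0),len(cap),cap[:,2].max(),[np.round(x,3) for x in cv2.minAreaRect((b[:,:2]*1000).astype(np.float32))])
reg=P[170:265,295:380].reshape(-1,3); rim=reg[(reg[:,2]>.062)&(reg[:,2]<.078)]
c,rad=circ(rim[:,:2]); e=np.abs(np.linalg.norm(rim[:,:2]-c,axis=1)-rad); rim=rim[e<.008]; c,rad=circ(rim[:,:2]); print("rim",c,rad,len(rim),np.median(rim[:,2]))
reg=P[200:290,125:210].reshape(-1,3); L=reg[reg[:,2]>.007]; k=reg[reg[:,2]>.035]
print("lid rect",cv2.minEnclosingCircle((L[:,:2]*1000).astype(np.float32)),"knob",k[:,:2].mean(0),k[:,2].max(), np.median(L[:,2]))
reg=P[180:220,385:435].reshape(-1,3); t=reg[(reg[:,2]>.038)&(reg[:,2]<.052)]
rc=cv2.minAreaRect((t[:,:2]*1000).astype(np.float32)); print("console",rc, t[:,2].mean())
v=reg[reg[:,2]>.08]; rv=cv2.minAreaRect((v[:,:2]*1000).astype(np.float32)); print("bar",rv,v.mean(0),len(v))
reg=P[215:270,385:435].reshape(-1,3); t=reg[reg[:,2]>.03]; print("pedal",cv2.minAreaRect((t[:,:2]*1000).astype(np.float32)),t[:,2].min(),t[:,2].max())
for n in ["drum_rim","drum_floor","valve_grip","closed_mark","pedal_pad"]:
    z=dict(drum_rim=.07,drum_floor=.016,valve_grip=.082,closed_mark=.045,pedal_pad=.061)[n]
    for cn in ("top","scene"):
        q=r.mark_of(cn,n); mm,TT=cam(cn)
        print(n,cn,[(x["uv"],round(x["confidence"],2),atz(mm,TT,x["uv"],z)[:2]) for x in q[:2]])
cv2.imwrite("pics/z.png",cv2.resize(im[170:280,290:440],None,fx=5,fy=5,interpolation=cv2.INTER_CUBIC))
E
```

```text
table z -0.0011281997766715568
bottle [0.5727 0.2093] 61 1.0898582591308232 [array([530.056, 136.945]), array([226.532,  30.017]), np.float64(58.941)]
bottle [0.512  0.1294] 60 1.0898582591308232 [array([488.41 ,  97.506]), array([115.543,  29.605]), np.float64(54.205)]
bottle [0.4672 0.1976] 64 1.0898582591308232 [array([470.12 , 137.063]), array([ 30.084, 177.714]), np.float64(2.368)]
bottle [0.431  0.1278] 69 1.0898582591308232 [array([443.465, 101.356]), array([ 29.808, 110.725]), np.float64(23.338)]
rim [ 0.5544 -0.0685] 0.08777942199817498 432 0.06800598221395371
lid rect ((462.2229309082031, 273.5268249511719), 225.89308166503906) knob [0.4731 0.3311] 1.0898582591308232 0.010841761294046792
console ((602.4851684570312, -261.2538146972656), (90.26116943359375, 112.94622802734375), 0.8797025680541992) 0.04470751178221679
bar ((532.3262939453125, -121.33950805664062), (22.271820068359375, 367.95947265625), 26.986637115478516) [ 0.6027 -0.2595  0.1069] 100
pedal ((506.2537841796875, -134.0751190185547), (120.1441421508789, 364.87408447265625), 0.871833324432373) 0.0303963765116843
[... 197 characters left out ...]
y([ 0.5524, -0.0628])), ([413.9, 200.4], 0.25, array([ 0.6116, -0.2819]))]
drum_floor scene [([255.1, 186.2], 0.65, array([ 0.5059, -0.1538])), ([253.1, 206.6], 0.63, array([ 0.566 , -0.0686]))]
valve_grip top [([415.4, 200.7], 0.82, array([ 0.6015, -0.2655]))]
valve_grip scene [([200.2, 155.1], 0.85, array([ 0.5973, -0.2825]))]
closed_mark top [([393.1, 202.2], 0.78, array([ 0.6017, -0.2174]))]
closed_mark scene [([207.9, 175.9], 0.58, array([ 0.6058, -0.2276])), ([190.1, 259.7], 0.56, array([0.7982, 0.0702]))]
pedal_pad top [([417.6, 253.1], 0.71, array([ 0.4664, -0.2753])), ([232.8, 209.4], 0.56, array([0.5735, 0.2131]))]
pedal_pad scene [([241.0, 152.9], 0.78, array([ 0.4766, -0.2721]))]
```

View pics/z.png

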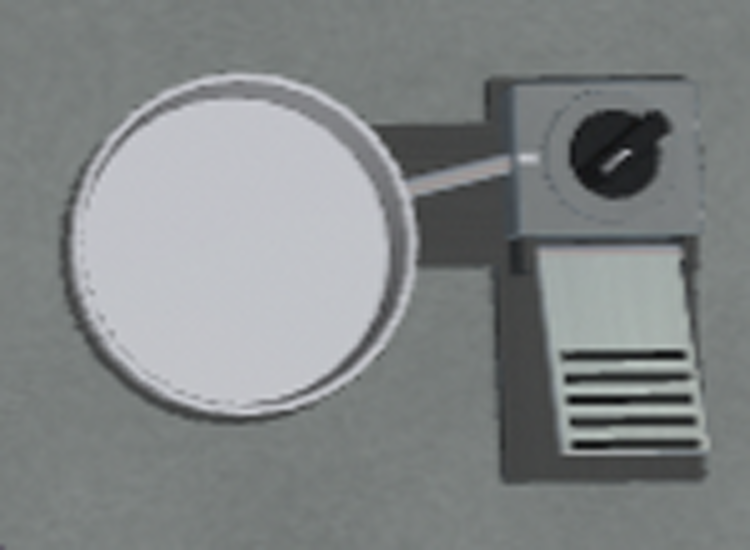

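```bash
cat >> h.py <<'E'
def move(p,yaw=None,o=None):
    """print the shift/turn numbers for TCP to world p, tool down, tool y-axis at world angle yaw (mod pi)"""
    o=o or r.get_obs(); M=R.from_rotvec(o["orientation"]).as_matrix()
    s=M.T@(np.array(p)-o["tcp_pos"])/.25
    y0=np.arctan2(M[1,1],M[0,1])
    if yaw is None: yaw=y0
    best=[]
    for k in (0,1,-1):
        dy=(yaw-y0+np.pi)%(2*np.pi)-np.pi+k*np.pi
        best.append(dy)
    dy=min(best,key=abs); yf=y0+dy
    D=np.array([[-np.cos(yf+np.pi/2)*-1, np.cos(yf),0],[0,0,0],[0,0,-1]]) 
    yv=np.array([np.cos(yf),np.sin(yf),0]); zv=np.array([0,0,-1.]); D=np.c_[np.cross(yv,zv),yv,zv]
    t=R.from_matrix(M.T@D).as_rotvec()/(np.pi/2)
    print("shift",np.round(s,4),"turn",np.round(t,4),"dyaw",round(dy,3),"y0",round(y0,3),"j7",round(o["joints"][6],2),"rows",int(np.ceil(max(np.linalg.norm(s)*5,np.linalg.norm(t)*90/8.59)))+2)
E
python3 - <<'E'
from h import *
np.set_printoptions(precision=4,suppress=True)
d=np.load("pics/top0d.npy"); m,T=cam("top"); P=cloud(m,T,d); P[d==0]=np.nan; 
def sel(v0,v1,u0,u1,a,b):
    s=P[v0:v1,u0:u1].reshape(-1,3); return s[(s[:,2]>a)&(s[:,2]<b)]
print("tz",np.nanmedian(P[300:380,150:250,2]))
for u,v in [(232,209),(263,233),(235,249),(260,265)]:
    c=sel(v-14,v+15,u-14,u+15,.036,.06); print("bottle",c[:,:2].mean(0),len(c))
rim=sel(170,265,295,380,.062,.078); c,rad=circ(rim[:,:2]); rim=rim[abs(np.linalg.norm(rim[:,:2]-c,axis=1)-rad)<.008]; print("rim",circ(rim[:,:2]))
k=sel(200,290,125,210,.035,.06); L=sel(200,290,125,210,.007,.02); print("lid",cv2.minEnclosingCircle((L[:,:2]*1000).astype(np.float32)),k[:,:2].mean(0),L[:,2].mean(),k[:,2].max())
print("console",cv2.minAreaRect((sel(180,222,385,435,.04,.05)[:,:2]*1000).astype(np.float32)))
v=sel(180,220,385,435,.08,.1); print("bar",cv2.minAreaRect((v[:,:2]*1000).astype(np.float32)),v.mean(0),len(v))
p=sel(215,275,385,440,.03,.075); print("pedal",cv2.minAreaRect((p[:,:2]*1000).astype(np.float32)),p[:,2].min(),p[:,2].max())
move([.46,.165,.27])
E
```

```text
tz -0.0011367614373358759
bottle [0.5806 0.2208] 60
bottle [0.5138 0.1319] 60
bottle [0.4678 0.2098] 64
bottle [0.4273 0.1381] 64
rim (array([ 0.5544, -0.0685]), np.float64(0.08777942199817498))
lid ((476.4152526855469, 405.03741455078125), 95.3218002319336) [0.4768 0.4036] 0.01081050064871109 0.04774381668735761
console ((602.3416748046875, -260.6923828125), (89.99149322509766, 111.81906127929688), 0.8797025680541992)
bar ((605.8548583984375, -266.1258239746094), (14.082921028137207, 44.280967712402344), 40.28531265258789) [ 0.6057 -0.2658  0.0869] 98
pedal ((508.36468505859375, -267.80206298828125), (120.02367401123047, 97.86308288574219), 1.100653886795044) 0.030396376511684364 0.06930773149987224
shift [-1.4695 -1.4108 -0.0788] turn [ 0. -0.  0.] dyaw 0.0 y0 1.195 j7 -0.08 rows 13
```

Call:
servo_tool([
  [[-0.735, -0.705, -0.04], [0, 0, 0]],
  [[-0.735, -0.705, -0.04], [0, 0, 0]],
  [[-0.735, -0.705, -0.04], [0, 0, 0]],
  [[-0.735, -0.705, -0.04], [0, 0, 0]],
  [[-0.735, -0.705, -0.04], [0, 0, 0]],
  [[-0.735, -0.705, -0.04], [0, 0, 0]],
], claw=0.3, squeeze=30)

```text
clock: 1.2
tcp_pos: [0.3579, 0.39, 0.2609]
orientation: [0.601, 3.081, -0.003]
contact_force: [0.2, 0.3, 1.5]
grip_width: 0.0598
gripper_force: 0.0
```

Call:
servo_tool([
  [[-0.735, -0.705, -0.04], [0, 0, 0]],
  [[-0.735, -0.705, -0.04], [0, 0, 0]],
  [[-0.735, -0.705, -0.04], [0, 0, 0]],
  [[-0.735, -0.705, -0.04], [0, 0, 0]],
  [[-0.735, -0.705, -0.04], [0, 0, 0]],
  [[-0.735, -0.705, -0.04], [0, 0, 0]],
  [[-0.735, -0.705, -0.04], [0, 0, 0]],
  [[-0.735, -0.705, -0.04], [0, 0, 0]],
])

```text
clock: 2.0
tcp_pos: [0.4598, 0.1666, 0.2703]
orientation: [-0.584, -3.086, -0.001]
contact_force: [-0.7, 0.5, 0.2]
grip_width: 0.0599
gripper_force: 0.0
```

```bash
cat >> h.py <<'E'
def bottles(cn="wrist",save=None):
    """amber bottles seen: centre, side direction (world angle mod 90 deg)"""
    o=r.get_obs(); im,d=r.grab_frame(cn); m,T=cam(cn,o); P=cloud(m,T,d); P[d==0]=np.nan
    bgr=im[:,:,::-1].copy()
    if save: cv2.imwrite(save,bgr)
    hsv=cv2.cvtColor(bgr,cv2.COLOR_BGR2HSV)
    amber=(hsv[...,0]>4)&(hsv[...,0]<22)&(hsv[...,1]>120)
    hi=(P[...,2]>.012)&(P[...,2]<.055)
    n,lab,st,_=cv2.connectedComponentsWithStats(hi.astype(np.uint8))
    out=[]
    for i in range(1,n):
        k=lab==i
        if st[i,4]<40 or (amber&k).sum()<15: continue
        q=P[k]; cap=q[q[:,2]>.038][:,:2]
        sh=q[(q[:,2]>.024)][:,:2]
        if len(cap)<10: continue
        rect=cv2.minAreaRect((sh*1000).astype(np.float32))
        out.append((np.round(cap.mean(0),4),np.round(np.array(rect[0]),1),np.round(rect[1],1),round(rect[2],1),len(sh),st[i][:4].tolist()))
    return o,out
E
python3 - <<'E'
from h import *
o,b=bottles("wrist","pics/w1.png"); print(o["clock"],o["tcp_pos"],o["grip_width"])
for x in b: print(x)
E
```

```text
2.0 [0.45978272 0.16661032 0.27028098] 0.05993942084780056
(array([0.428 , 0.1392]), array([428.7, 139. ]), array([29.4, 29.8]), 22.3, 595, [221, 146, 33, 34])
(array([0.4683, 0.2103]), array([468.6, 210.4]), array([29.9, 29.6]), 6.8, 573, [287, 156, 31, 32])
(array([0.5138, 0.133 ]), array([514., 133.]), array([30. , 29.5]), 54.5, 519, [246, 210, 26, 29])
(array([0.578 , 0.2237]), array([581.2, 221.9]), array([31.4, 29.5]), 61.3, 414, [324, 232, 28, 27])
(array([0.6874, 0.3515]), array([689.5, 353.6]), array([14.9, 29.3]), 22.6, 399, [439, 271, 38, 32])
```

View pics/w1.png

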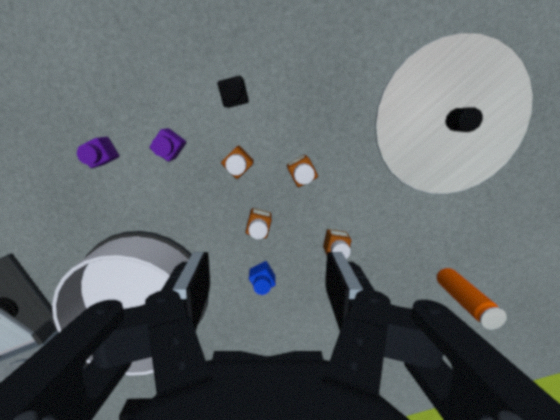

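The wrist view shows all four bottles, capped in white: (237,163), (303,173), (258,228), (340,243). The measurements agree with the top camera, so I'm planning the picks.

```bash
cat >> h.py <<'E'
C=np.array([.5545,-.0685])
def plan(calls,start=None):
    """calls: list of lists of (p,yaw_deg); prints per call its targets in servo units"""
    o=r.get_obs(); M=R.from_rotvec(o["orientation"]).as_matrix(); p0=np.array(o["tcp_pos"]); j7=o["joints"][6]
    for c in calls:
        y0=np.arctan2(M[1,1],M[0,1]); last=None; prevs=np.zeros(3); prevt=np.zeros(3); yc=y0
        for p,yd in c:
            yaw=yc if yd is None else np.radians(yd)
            dy=(yaw-y0+np.pi/2)%np.pi-np.pi/2; yf=y0+dy
            yv=np.array([np.cos(yf),np.sin(yf),0]); zv=np.array([0,0,-1.]); D=np.c_[np.cross(yv,zv),yv,zv]
            s=M.T@(np.array(p)-p0)/.25; t=R.from_matrix(M.T@D).as_rotvec()/(np.pi/2)
            n=int(np.ceil(max(np.linalg.norm(s-prevs)*5,np.linalg.norm(t-prevt)*90/8.59)))
            print(np.round(s,3).tolist(),np.round(t,3).tolist(),"rows",n); prevs,prevt,yc=s,t,yf; last=(np.array(p),D)
        p0,M=last; print("--")
    print("j7 now",round(j7,2))
E
cat > pk.py <<'E'
import sys
from h import *
def pick(b,yaw,slot,py=90):
    t=C+np.array(slot); b=np.array(b)
    plan([[((*b,.11),yaw),((*b,.024),yaw)],[((*b,.15),yaw),((*t,.15),py)],[((*t,.041),py)],[((*t,.15),py)]])
E
python3 -c "
from pk import *
pick((.4285,.139),22.3,(-.021,.031))"
```

```text
[0.075, -0.15, 0.641] [0.0, -0.0, 0.515] rows 6
[0.075, -0.15, 0.985] [0.0, -0.0, 0.515] rows 2
--
[0.0, 0.0, -0.504] [0.0, 0.0, 0.0] rows 3
[-0.813, 0.121, -0.504] [0.0, 0.0, -0.752] rows 8
--
[0.0, 0.0, 0.436] [0.0, 0.0, 0.0] rows 3
--
[0.0, 0.0, -0.436] [0.0, 0.0, 0.0] rows 3
--
j7 now 0.77
```

Call:
servo_tool([
  [[0.075, -0.15, 0.64], [0, 0, 0.515]],
  [[0.075, -0.15, 0.64], [0, 0, 0.515]],
  [[0.075, -0.15, 0.64], [0, 0, 0.515]],
  [[0.075, -0.15, 0.64], [0, 0, 0.515]],
  [[0.075, -0.15, 0.64], [0, 0, 0.515]],
  [[0.075, -0.15, 0.64], [0, 0, 0.515]],
  [[0.075, -0.15, 0.64], [0, 0, 0.515]],
  [[0.075, -0.15, 0.75], [0, 0, 0.515]],
  [[0.075, -0.15, 0.86], [0, 0, 0.515]],
  [[0.075, -0.15, 0.94], [0, 0, 0.515]],
  [[0.075, -0.15, 0.985], [0, 0, 0.515]],
  [[0.075, -0.15, 0.985], [0, 0, 0.515]],
])

```text
clock: 3.25
tcp_pos: [0.4282, 0.1376, 0.0231]
orientation: [-1.75, -2.607, 0.003]
contact_force: [-0.8, 0.1, 0.3]
grip_width: 0.0596
gripper_force: 0.0
```

Call:
servo_tool([
  [[0, 0, 0], [0, 0, 0]],
  [[0, 0, 0], [0, 0, 0]],
  [[0, 0, 0], [0, 0, 0]],
  [[0, 0, 0], [0, 0, 0]],
  [[0, 0, 0], [0, 0, 0]],
  [[0, 0, -0.1], [0, 0, 0]],
  [[0, 0, -0.3], [0, 0, 0]],
  [[0, 0, -0.504], [0, 0, 0]],
], claw=1, squeeze=30)

```text
clock: 4.05
tcp_pos: [0.4282, 0.1366, 0.1503]
orientation: [-1.754, -2.606, 0.003]
contact_force: [1.2, 1.7, -0.8]
grip_width: 0.0298
gripper_force: 30.2
```

Call:
servo_tool([
  [[-0.2, 0.03, 0], [0, 0, -0.095]],
  [[-0.4, 0.06, 0], [0, 0, -0.19]],
  [[-0.55, 0.08, 0], [0, 0, -0.285]],
  [[-0.7, 0.1, 0], [0, 0, -0.38]],
  [[-0.813, 0.121, 0], [0, 0, -0.475]],
  [[-0.813, 0.121, 0], [0, 0, -0.57]],
  [[-0.813, 0.121, 0], [0, 0, -0.665]],
  [[-0.813, 0.121, 0], [0, 0, -0.752]],
  [[-0.813, 0.121, 0], [0, 0, -0.752]],
  [[-0.813, 0.121, 0], [0, 0, -0.752]],
])

```text
clock: 5.05
tcp_pos: [0.5334, -0.04, 0.1493]
orientation: [0.005, 3.141, 0.0]
contact_force: [-0.1, -0.6, -1.0]
grip_width: 0.0293
gripper_force: 30.2
```

```bash
python3 -c "
from pk import *
o=r.get_obs();print(o['tcp_pos'],o['grip_width'])
t=C+np.array((-.021,.031))
plan([[((*t,.15),90),((*t,.041),90)]])"
```

```text
[ 0.53337345 -0.03995819  0.14932182] 0.029329522913959193
[-0.0, 0.01, -0.003] [0.0, 0.0, -0.002] rows 1
[-0.0, 0.01, 0.433] [0.0, 0.0, -0.002] rows 3
--
j7 now 1.63
```

Call:
servo_tool([
  [[0, 0.01, 0.12], [0, 0, 0]],
  [[0, 0.01, 0.24], [0, 0, 0]],
  [[0, 0.01, 0.34], [0, 0, 0]],
  [[0, 0.01, 0.4], [0, 0, 0]],
  [[0, 0.01, 0.434], [0, 0, 0]],
  [[0, 0.01, 0.434], [0, 0, 0]],
  [[0, 0.01, 0.434], [0, 0, 0]],
])

```text
clock: 5.75
tcp_pos: [0.534, -0.0373, 0.041]
orientation: [0.007, 3.141, -0.0]
contact_force: [-0.7, -0.8, -0.7]
grip_width: 0.0295
gripper_force: 31.5
```

Call:
servo_tool([
  [[0, 0, 0], [0, 0, 0]],
  [[0, 0, 0], [0, 0, 0]],
  [[0, 0, 0], [0, 0, 0]],
  [[0, 0, -0.1], [0, 0, 0]],
  [[0, 0, -0.25], [0, 0, 0]],
  [[0, 0, -0.436], [0, 0, 0]],
  [[0, 0, -0.436], [0, 0, 0]],
], claw=0.45)

```text
clock: 6.45
tcp_pos: [0.5371, -0.0372, 0.1551]
orientation: [0.006, 3.132, 0.002]
contact_force: [0.5, 0.4, 0.1]
grip_width: 0.0473
gripper_force: 0.0
```

```bash
python3 -c "
from pk import *
o,b=bottles('top'); 
for x in b: print(x)
pick((.4687,.2103),6.8,(-.021,-.031))"
```

```text
(array([0.8125, 0.0158]), array([807.4,  15.9]), array([65.4, 25.8]), 81.6, 90, [295, 122, 24, 14])
(array([0.7548, 0.0249]), array([759.9,  21.2]), array([70.1, 25.9]), 85.2, 72, [293, 138, 26, 14])
(array([0.6906, 0.3466]), array([691.6, 348.4]), array([11.8, 28.7]), 58.8, 46, [182, 161, 11, 13])
(array([0.5808, 0.2206]), array([580.7, 220.9]), array([30.9, 29.4]), 60.2, 113, [226, 202, 14, 14])
(array([0.5139, 0.1317]), array([513.5, 132.3]), array([29.3, 29.6]), 54.4, 116, [257, 226, 14, 15])
(array([0.4677, 0.2102]), array([467.8, 210.2]), array([29.1, 29.7]), 8.1, 117, [229, 244, 13, 12])
[0.272, 0.988, 0.169] [0.003, 0.003, 0.922] rows 10
[0.274, 0.988, 0.513] [0.003, 0.003, 0.922] rows 2
--
[0.0, 0.0, -0.504] [0.0, 0.0, -0.0] rows 3
[-1.261, 0.111, -0.504] [0.0, 0.0, -0.924] rows 10
--
[0.0, 0.0, 0.436] [0.0, 0.0, 0.0] rows 3
--
[0.0, 0.0, -0.436] [0.0, 0.0, 0.0] rows 3
--
j7 now 1.62
```

```bash
python3 -c "
from pk import *
pick((.4685,.2103),97.2,(-.021,-.031))"
```

```text
[0.273, 0.988, 0.169] [0.0, 0.004, -0.082] rows 6
[0.275, 0.988, 0.513] [0.0, 0.004, -0.082] rows 2
--
[0.0, 0.0, -0.504] [0.0, 0.0, 0.0] rows 3
[-0.103, -1.262, -0.504] [0.0, 0.0, 0.08] rows 7
--
[0.0, 0.0, 0.436] [0.0, 0.0, 0.0] rows 3
--
[0.0, 0.0, -0.436] [0.0, 0.0, 0.0] rows 3
--
j7 now 1.62
```

Call:
servo_tool([
  [[0.27, 0.988, 0.1], [0, 0.004, -0.082]],
  [[0.27, 0.988, 0.1], [0, 0.004, -0.082]],
  [[0.27, 0.988, 0.1], [0, 0.004, -0.082]],
  [[0.27, 0.988, 0.1], [0, 0.004, -0.082]],
  [[0.27, 0.988, 0.1], [0, 0.004, -0.082]],
  [[0.274, 0.988, 0.169], [0, 0.004, -0.082]],
  [[0.274, 0.988, 0.169], [0, 0.004, -0.082]],
  [[0.274, 0.988, 0.28], [0, 0.004, -0.082]],
  [[0.274, 0.988, 0.39], [0, 0.004, -0.082]],
  [[0.274, 0.988, 0.47], [0, 0.004, -0.082]],
  [[0.274, 0.988, 0.513], [0, 0.004, -0.082]],
  [[0.274, 0.988, 0.513], [0, 0.004, -0.082]],
], claw=0.3)

```text
clock: 7.7
tcp_pos: [0.4653, 0.2081, 0.0201]
orientation: [0.193, -3.127, 0.003]
contact_force: [0.5, 0.6, -0.8]
grip_width: 0.0596
gripper_force: 0.0
```

Call:
servo_tool([
  [[0, 0, 0], [0, 0, 0]],
  [[0, 0, 0], [0, 0, 0]],
  [[0, 0, 0], [0, 0, 0]],
  [[0, 0, 0], [0, 0, 0]],
  [[0, 0, 0], [0, 0, 0]],
  [[0, 0, -0.1], [0, 0, 0]],
  [[0, 0, -0.3], [0, 0, 0]],
  [[0, 0, -0.504], [0, 0, 0]],
  [[-0.02, -0.2, -0.504], [0, 0, 0.02]],
  [[-0.04, -0.4, -0.504], [0, 0, 0.04]],
  [[-0.05, -0.6, -0.504], [0, 0, 0.06]],
  [[-0.06, -0.8, -0.504], [0, 0, 0.08]],
], claw=1)

```text
clock: 8.9
tcp_pos: [0.5066, 0.0125, 0.1478]
orientation: [-0.001, -3.137, -0.0]
contact_force: [0.5, -0.5, -0.7]
grip_width: 0.0297
gripper_force: 30.0
```

```bash
python3 -c "
from pk import *
t=C+np.array((-.021,-.031))
plan([[((*t,.15),90),((*t,.041),90)]])"
```

```text
[-0.108, -0.448, -0.009] [0.0, -0.003, -0.001] rows 3
[-0.11, -0.448, 0.427] [0.0, -0.003, -0.001] rows 3
--
j7 now 1.52
```

Call:
servo_tool([
  [[-0.108, -0.448, 0], [0, 0, 0]],
  [[-0.108, -0.448, 0], [0, 0, 0]],
  [[-0.108, -0.448, 0], [0, 0, 0]],
  [[-0.108, -0.448, 0], [0, 0, 0]],
  [[-0.108, -0.448, 0], [0, 0, 0]],
  [[-0.108, -0.448, 0], [0, 0, 0]],
])

```text
clock: 9.5
tcp_pos: [0.5332, -0.0957, 0.1469]
orientation: [0.004, -3.135, -0.001]
contact_force: [-1.0, 0.4, -1.1]
grip_width: 0.0293
gripper_force: 30.0
```

```bash
python3 -c "
from pk import *
t=C+np.array((-.021,-.031))
plan([[((*t,.15),90),((*t,.038),90)]])"
```

```text
[-0.001, -0.015, -0.012] [0.0, -0.004, 0.002] rows 1
[-0.004, -0.015, 0.436] [0.0, -0.004, 0.002] rows 3
--
j7 now 1.75
```

Call:
servo_tool([
  [[0, -0.015, 0.12], [0, -0.004, 0]],
  [[0, -0.015, 0.24], [0, -0.004, 0]],
  [[0, -0.015, 0.34], [0, -0.004, 0]],
  [[-0.004, -0.015, 0.4], [0, -0.004, 0]],
  [[-0.004, -0.015, 0.434], [0, -0.004, 0]],
  [[-0.004, -0.015, 0.436], [0, -0.004, 0]],
  [[-0.004, -0.015, 0.436], [0, -0.004, 0]],
])

```text
clock: 10.2
tcp_pos: [0.5349, -0.1003, 0.0386]
orientation: [-0.002, 3.14, 0.001]
contact_force: [1.8, 3.8, -0.0]
grip_width: 0.0297
gripper_force: 32.7
```

Call:
servo_tool([
  [[0, 0, 0], [0, 0, 0]],
  [[0, 0, 0], [0, 0, 0]],
  [[0, 0, 0], [0, 0, 0]],
  [[0, 0, -0.1], [0, 0, 0]],
  [[0, 0, -0.25], [0, 0, 0]],
  [[0, 0, -0.436], [0, 0, 0]],
  [[0, 0, -0.436], [0, 0, 0]],
  [[0, 0, -0.436], [0, 0, 0]],
  [[0, 0, -0.436], [0, 0, 0]],
], claw=0.45)

```text
clock: 11.1
tcp_pos: [0.5331, -0.1015, 0.1464]
orientation: [-0.0, -3.141, 0.0]
contact_force: [-0.2, 0.1, -0.1]
grip_width: 0.0467
gripper_force: 0.0
```

```bash
python3 -c "
from pk import *
o,b=bottles('top','pics/t2.png'); 
for x in b: print(x)
pick((.514,.1328),54.5,(.021,.031))"
```

```text
(array([0.8121, 0.0166]), array([807.1,  15.8]), array([65.3, 26.5]), 81.0, 96, [295, 122, 24, 14])
(array([0.7559, 0.0219]), array([761.8,  18.6]), array([28.4, 72.8]), 0.6, 76, [293, 138, 27, 14])
(array([0.6904, 0.3472]), array([691.7, 348.5]), array([12.8, 28.7]), 58.1, 41, [182, 161, 11, 12])
(array([ 0.5651, -0.0567]), array([557.8, -52.4]), array([125.3, 168.5]), 86.4, 195, [306, 187, 51, 64])
(array([0.5807, 0.2209]), array([580.6, 220.7]), array([29.4, 29.7]), 58.7, 111, [226, 202, 14, 14])
(array([0.5141, 0.1321]), array([513.3, 132.6]), array([29.4, 29.6]), 52.5, 116, [257, 226, 14, 15])
[0.075, 0.937, 0.144] [-0.001, -0.001, 0.394] rows 5
[0.075, 0.937, 0.488] [-0.001, -0.001, 0.394] rows 2
--
[0.0, 0.0, -0.504] [0.0, 0.0, 0.0] rows 3
[-0.596, -0.412, -0.504] [0.0, 0.0, -0.394] rows 5
--
[0.0, 0.0, 0.436] [0.0, 0.0, 0.0] rows 3
--
[0.0, 0.0, -0.436] [0.0, 0.0, 0.0] rows 3
--
j7 now 1.77
```

Call:
servo_tool([
  [[0.07, 0.937, 0.1], [0, 0, 0.08]],
  [[0.07, 0.937, 0.1], [0, 0, 0.16]],
  [[0.07, 0.937, 0.1], [0, 0, 0.24]],
  [[0.07, 0.937, 0.1], [0, 0, 0.32]],
  [[0.07, 0.937, 0.144], [0, 0, 0.394]],
  [[0.075, 0.937, 0.144], [0, 0, 0.394]],
  [[0.075, 0.937, 0.144], [0, 0, 0.394]],
  [[0.075, 0.937, 0.26], [0, 0, 0.394]],
  [[0.075, 0.937, 0.37], [0, 0, 0.394]],
  [[0.075, 0.937, 0.45], [0, 0, 0.394]],
  [[0.075, 0.937, 0.488], [0, 0, 0.394]],
  [[0.075, 0.937, 0.488], [0, 0, 0.394]],
], claw=0.3)

```text
clock: 12.35
tcp_pos: [0.5145, 0.1306, 0.0238]
orientation: [-0.959, -2.99, 0.004]
contact_force: [0.1, -0.1, -0.1]
grip_width: 0.0598
gripper_force: 0.0
```

Call:
servo_tool([
  [[0, 0, 0], [0, 0, 0]],
  [[0, 0, 0], [0, 0, 0]],
  [[0, 0, 0], [0, 0, 0]],
  [[0, 0, 0], [0, 0, 0]],
  [[0, 0, 0], [0, 0, 0]],
  [[0, 0, -0.1], [0, 0, 0]],
  [[0, 0, -0.3], [0, 0, 0]],
  [[0, 0, -0.504], [0, 0, 0]],
  [[-0.15, -0.1, -0.504], [0, 0, -0.08]],
  [[-0.3, -0.2, -0.504], [0, 0, -0.16]],
  [[-0.45, -0.3, -0.504], [0, 0, -0.24]],
  [[-0.596, -0.412, -0.504], [0, 0, -0.32]],
  [[-0.596, -0.412, -0.504], [0, 0, -0.394]],
  [[-0.596, -0.412, -0.504], [0, 0, -0.394]],
  [[-0.596, -0.412, -0.504], [0, 0, -0.394]],
  [[-0.596, -0.412, -0.504], [0, 0, -0.394]],
], claw=1)

```text
clock: 13.95
tcp_pos: [0.5764, -0.036, 0.1509]
orientation: [-0.0, -3.141, -0.001]
contact_force: [0.6, 1.1, -1.1]
grip_width: 0.0295
gripper_force: 30.1
```

```bash
python3 -c "
from pk import *
t=C+np.array((.021,.031))
plan([[((*t,.15),90),((*t,.041),90)]])"
```

```text
[0.003, -0.006, 0.004] [0.0, -0.0, -0.0] rows 1
[0.003, -0.006, 0.44] [0.0, -0.0, -0.0] rows 3
--
j7 now 1.65
```

Call:
servo_tool([
  [[0, -0.006, 0.12], [0, 0, 0]],
  [[0, -0.006, 0.24], [0, 0, 0]],
  [[0, -0.006, 0.34], [0, 0, 0]],
  [[0, -0.006, 0.4], [0, 0, 0]],
  [[0, -0.006, 0.437], [0, 0, 0]],
  [[0, -0.006, 0.437], [0, 0, 0]],
  [[0, -0.006, 0.437], [0, 0, 0]],
])

```text
clock: 14.65
tcp_pos: [0.5773, -0.0388, 0.0423]
orientation: [0.0, 3.14, -0.0]
contact_force: [0.5, -0.1, -0.1]
grip_width: 0.0296
gripper_force: 31.3
```

Call:
servo_tool([
  [[0, 0, 0], [0, 0, 0]],
  [[0, 0, 0], [0, 0, 0]],
  [[0, 0, 0], [0, 0, 0]],
  [[0, 0, -0.1], [0, 0, 0]],
  [[0, 0, -0.25], [0, 0, 0]],
  [[0, 0, -0.436], [0, 0, 0]],
  [[0, 0, -0.436], [0, 0, 0]],
  [[0, 0, -0.436], [0, 0, 0]],
  [[0, 0, -0.436], [0, 0, 0]],
], claw=0.45)

```text
clock: 15.55
tcp_pos: [0.5759, -0.0392, 0.1499]
orientation: [-0.001, -3.14, 0.0]
contact_force: [-0.1, -0.3, -0.4]
grip_width: 0.047
gripper_force: 0.0
```

```bash
python3 -c "
from pk import *
o,b=bottles('top','pics/t3.png'); 
for x in b: print(x)
pick((.5803,.2214),60,(.021,-.031))"
```

```text
(array([0.8123, 0.0161]), array([807.5,  15.8]), array([65.2, 26.1]), 82.0, 93, [295, 122, 24, 14])
(array([0.7553, 0.0246]), array([760. ,  21.8]), array([70. , 25.3]), 83.3, 78, [293, 137, 26, 15])
(array([0.6905, 0.3468]), array([691.4, 348.3]), array([10.8, 28.6]), 58.6, 44, [182, 161, 10, 12])
(array([0.5805, 0.2208]), array([580.8, 221.2]), array([29.8, 29.4]), 60.2, 114, [226, 202, 14, 14])
[-0.019, 1.043, 0.158] [-0.001, -0.001, 0.333] rows 6
[-0.019, 1.043, 0.502] [-0.001, -0.001, 0.333] rows 2
--
[0.0, 0.0, -0.504] [0.0, 0.0, 0.0] rows 3
[-0.625, -1.121, -0.504] [0.0, 0.0, -0.333] rows 7
--
[0.0, 0.0, 0.436] [0.0, 0.0, 0.0] rows 3
--
[0.0, 0.0, -0.436] [0.0, 0.0, 0.0] rows 3
--
j7 now 1.66
```

Call:
servo_tool([
  [[-0.019, 0.2, 0.05], [0, 0, 0]],
  [[-0.019, 0.4, 0.1], [0, 0, 0]],
  [[-0.019, 0.6, 0.1], [0, 0, 0]],
], claw=0.3)

```text
clock: 15.9
tcp_pos: [0.5796, 0.1082, 0.1228]
orientation: [-0.003, -3.137, 0.003]
contact_force: [0.8, -0.1, 0.4]
grip_width: 0.06
gripper_force: 0.0
```

Call:
servo_tool([
  [[0, 0.2, 0.058], [0, 0, 0.08]],
  [[0, 0.4, 0.058], [0, 0, 0.16]],
  [[0, 0.443, 0.058], [0, 0, 0.24]],
  [[0, 0.443, 0.058], [0, 0, 0.333]],
  [[0, 0.443, 0.058], [0, 0, 0.333]],
  [[0, 0.443, 0.058], [0, 0, 0.333]],
  [[0, 0.443, 0.16], [0, 0, 0.333]],
  [[0, 0.443, 0.27], [0, 0, 0.333]],
  [[0, 0.443, 0.36], [0, 0, 0.333]],
  [[0, 0.443, 0.402], [0, 0, 0.333]],
  [[0, 0.443, 0.402], [0, 0, 0.333]],
  [[0, 0.443, 0.402], [0, 0, 0.333]],
])

```text
clock: 17.1
tcp_pos: [0.5821, 0.2178, 0.0258]
orientation: [0.813, 3.034, 0.0]
contact_force: [-0.6, 0.4, 0.3]
grip_width: 0.0597
gripper_force: 0.0
```

Call:
servo_tool([
  [[0, 0, 0], [0, 0, 0]],
  [[0, 0, 0], [0, 0, 0]],
  [[0, 0, 0], [0, 0, 0]],
  [[0, 0, 0], [0, 0, 0]],
  [[0, 0, 0], [0, 0, 0]],
  [[0, 0, -0.1], [0, 0, 0]],
  [[0, 0, -0.3], [0, 0, 0]],
  [[0, 0, -0.504], [0, 0, 0]],
  [[-0.1, -0.17, -0.504], [0, 0, -0.08]],
  [[-0.2, -0.34, -0.504], [0, 0, -0.16]],
  [[-0.3, -0.51, -0.504], [0, 0, -0.24]],
  [[-0.4, -0.68, -0.504], [0, 0, -0.333]],
  [[-0.5, -0.85, -0.504], [0, 0, -0.333]],
  [[-0.5, -0.85, -0.504], [0, 0, -0.333]],
  [[-0.5, -0.85, -0.504], [0, 0, -0.333]],
], claw=1)

```text
clock: 18.6
tcp_pos: [0.5833, -0.0301, 0.1515]
orientation: [0.007, 3.141, -0.001]
contact_force: [0.9, 0.0, -1.2]
grip_width: 0.0295
gripper_force: 30.0
```

```bash
python3 -c "
from pk import *
t=C+np.array((.021,-.031))
plan([[((*t,.15),90)]])"
```

```text
[0.03, -0.278, 0.006] [-0.0, 0.0, -0.003] rows 2
--
j7 now 1.65
```

Call:
servo_tool([
  [[0.03, -0.15, 0.006], [0, 0, 0]],
  [[0.03, -0.278, 0.006], [0, 0, 0]],
  [[0.03, -0.278, 0.006], [0, 0, 0]],
  [[0.03, -0.278, 0.006], [0, 0, 0]],
  [[0.03, -0.278, 0.006], [0, 0, 0]],
  [[0.03, -0.278, 0.12], [0, 0, 0]],
  [[0.03, -0.278, 0.24], [0, 0, 0]],
  [[0.03, -0.278, 0.34], [0, 0, 0]],
  [[0.03, -0.278, 0.4], [0, 0, 0]],
  [[0.03, -0.278, 0.436], [0, 0, 0]],
  [[0.03, -0.278, 0.436], [0, 0, 0]],
  [[0.03, -0.278, 0.436], [0, 0, 0]],
])

```text
clock: 19.8
tcp_pos: [0.5768, -0.0972, 0.0428]
orientation: [-0.001, 3.14, -0.0]
contact_force: [0.5, -0.1, -0.2]
grip_width: 0.0292
gripper_force: 31.2
```

Call:
servo_tool([
  [[0, 0, 0], [0, 0, 0]],
  [[0, 0, 0], [0, 0, 0]],
  [[0, 0, 0], [0, 0, 0]],
  [[0, 0, -0.1], [0, 0, 0]],
  [[0, 0, -0.25], [0, 0, 0]],
  [[0, 0, -0.436], [0, 0, 0]],
  [[0, 0, -0.6], [0, 0, 0]],
  [[0, 0, -0.6], [0, 0, 0]],
  [[0, 0, -0.6], [0, 0, 0]],
  [[0, 0, -0.6], [0, 0, 0]],
], claw=0.45)

```text
clock: 20.8
tcp_pos: [0.5751, -0.0975, 0.1912]
orientation: [-0.0, -3.14, 0.0]
contact_force: [0.5, 0.7, 0.4]
grip_width: 0.0471
gripper_force: 0.0
```

```bash
python3 -c "
from pk import *
o=r.get_obs(); im,d=r.grab_frame('wrist'); cv2.imwrite('pics/w4.png',im[:,:,::-1])
m,T=cam('wrist',o);P=cloud(m,T,d)
s=P.reshape(-1,3);ri=s[(s[:,2]>.066)&(s[:,2]<.074)&(np.linalg.norm(s[:,:2]-C,axis=1)>.078)&(np.linalg.norm(s[:,:2]-C,axis=1)<.1)]
print('rim wrist',circ(ri[:,:2]),len(ri))
o,b=bottles('top','pics/t4.png')
for x in b: print(x[:4])
m,T=cam('top');im,d=r.grab_frame('top');P=cloud(m,T,d);P[d==0]=np.nan
s=P[200:290,125:210].reshape(-1,3);k=s[(s[:,2]>.035)&(s[:,2]<.06)];print('knob',k[:,:2].mean(0))
L=s[(s[:,2]>.007)&(s[:,2]<.02)];print(cv2.minEnclosingCircle((L[:,:2]*1000).astype(np.float32)))
k=np.array([.4765,.4045])
plan([[((.6,.12,.2),90)],[((*k,.2),90)],[((*k,.1),90),((*k,.032),90)]])
"
```

```text
rim wrist (array([ 0.55542142, -0.06868992]), np.float64(0.08743082843968526)) 4384
(array([0.8122, 0.0163]), array([807.1,  15.8]), array([65.3, 25.9]), 80.9)
(array([0.7551, 0.0213]), array([759.4,  21.7]), array([69.9, 24.5]), 83.7)
(array([0.6909, 0.3466]), array([691.3, 348.5]), array([13. , 28.6]), 55.9)
(array([ 0.56  , -0.0623]), array([552.9, -55.3]), array([171.5, 113.3]), 8.8)
knob [0.47668185 0.40392579]
((478.7446594238281, 415.76904296875), 105.54113006591797)
[-0.099, 0.87, -0.037] [-0.0, -0.002, -0.0] rows 5
--
[0.494, 1.138, 0.0] [0.0, 0.0, 0.0] rows 7
--
[0.0, 0.0, 0.4] [0.0, 0.0, 0.0] rows 2
[0.0, 0.0, 0.672] [0.0, 0.0, 0.0] rows 2
--
j7 now 1.76
```

View pics/w4.png

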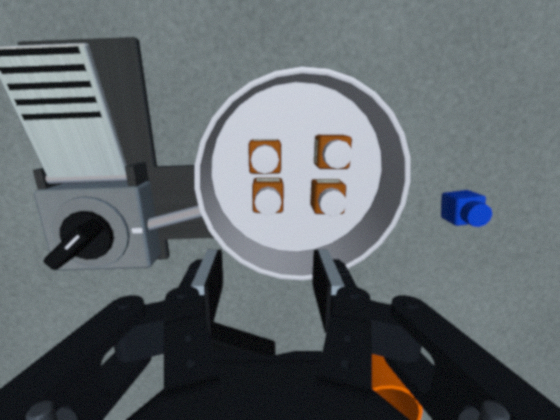

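The wrist view shows four bottles upright in the drum, with caps at (265,160), (338,155), (268,200) and (330,203). Now the lid.

Call:
servo_tool([
  [[0.1, 0.2, -0.037], [0, 0, 0]],
  [[0.1, 0.4, -0.037], [0, 0, 0]],
  [[0.1, 0.6, -0.037], [0, 0, 0]],
  [[0.15, 0.8, -0.037], [0, 0, 0]],
  [[0.2, 1, -0.037], [0, 0, 0]],
], claw=0.3)

```text
clock: 21.45
tcp_pos: [0.5274, 0.1454, 0.2006]
orientation: [-0.001, -3.141, 0.002]
contact_force: [1.0, -0.4, 0.7]
grip_width: 0.0597
gripper_force: 0.0
```

Call:
servo_tool([
  [[0.05, 0.2, 0.0], [0, 0, 0]],
  [[0.1, 0.4, 0.0], [0, 0, 0]],
  [[0.15, 0.6, 0.0], [0, 0, 0]],
  [[0.195, 0.8, 0.0], [0, 0, 0]],
  [[0.195, 1, 0.0], [0, 0, 0]],
  [[0.195, 1, 0.0], [0, 0, 0]],
  [[0.195, 1, 0.0], [0, 0, 0]],
  [[0.195, 1, 0.0], [0, 0, 0]],
])

```text
clock: 22.25
tcp_pos: [0.4799, 0.3917, 0.2004]
orientation: [-0.003, -3.141, 0.004]
contact_force: [-0.2, 0.2, -0.2]
grip_width: 0.0601
gripper_force: 0.0
```

```bash
cat > lid.py <<'E'
from h import *
def lid(c0):
    o=r.get_obs(); im,d=r.grab_frame('wrist'); m,T=cam('wrist',o);P=cloud(m,T,d);P[d==0]=np.nan
    n=np.linalg.norm(P[...,:2]-np.array(c0),axis=2); s=P[n<.05]
    k=s[(s[:,2]>.041)&(s[:,2]<.055)]; print('knob',circ(cv2.convexHull((k[:,:2]*1000).astype(np.float32))[:,0]),k.mean(0),len(k))
    k=P[(n<.12)&(P[...,2]>.008)&(P[...,2]<.02)]; (x,y),rad=cv2.minEnclosingCircle((k[:,:2]*1000).astype(np.float32)); print('disc',x,y,rad,'z',np.median(k[:,2]))
    return o
E
python3 -c "
from lid import *
o=lid((.4765,.404)); print(o['tcp_pos'])
k=(.4765,.404); plan([[((*k,.1),90),((*k,.036),90)]])"
```

```text
knob (array([477.27001681, 405.43825406]), np.float64(13.455261919892752)) [0.47661395 0.40540267 0.04599337] 618
disc 477.6154479980469 405.7091369628906 94.81704711914062 z 0.012380520083527413
[0.47992208 0.39174762 0.20043056]
[0.015, 0.052, 0.403] [-0.002, -0.0, -0.002] rows 3
[0.015, 0.053, 0.659] [-0.002, -0.0, -0.002] rows 2
--
j7 now 0.85
```

Call:
servo_tool([
  [[0.011, 0.058, 0.15], [0, 0, 0]],
  [[0.011, 0.058, 0.3], [0, 0, 0]],
  [[0.011, 0.058, 0.4], [0, 0, 0]],
  [[0.011, 0.058, 0.5], [0, 0, 0]],
  [[0.011, 0.058, 0.6], [0, 0, 0]],
  [[0.011, 0.058, 0.657], [0, 0, 0]],
  [[0.011, 0.058, 0.657], [0, 0, 0]],
  [[0.011, 0.058, 0.657], [0, 0, 0]],
])

```text
clock: 23.1
tcp_pos: [0.4776, 0.4076, 0.0378]
orientation: [0.003, 3.141, -0.0]
contact_force: [-0.2, -0.1, 0.8]
grip_width: 0.0598
gripper_force: 0.0
```

Call:
servo_tool([
  [[0, 0, 0], [0, 0, 0]],
  [[0, 0, 0], [0, 0, 0]],
  [[0, 0, 0], [0, 0, 0]],
  [[0, 0, 0], [0, 0, 0]],
  [[0, 0, 0], [0, 0, 0]],
  [[0, 0, 0], [0, 0, 0]],
  [[0, 0, -0.06], [0, 0, 0]],
  [[0, 0, -0.16], [0, 0, 0]],
  [[0, 0, -0.3], [0, 0, 0]],
  [[0, 0, -0.48], [0, 0, 0]],
  [[0, 0, -0.66], [0, 0, 0]],
  [[0, 0, -0.66], [0, 0, 0]],
  [[0, 0, -0.66], [0, 0, 0]],
], claw=1, squeeze=60)

```text
clock: 24.4
tcp_pos: [0.4771, 0.4086, 0.2042]
orientation: [0.0, 3.14, 0.003]
contact_force: [-0.9, -1.1, -2.3]
grip_width: 0.0263
gripper_force: 59.3
```

```bash
python3 -c "
from lid import *
plan([[((.5555,.2,.2),90)],[((.5555,-.0685,.2),90)]])"
```

```text
[-0.314, -0.834, 0.015] [0.001, 0.001, -0.0] rows 5
--
[-0.0, -1.074, 0.0] [0.0, 0.0, 0.0] rows 6
--
j7 now 0.83
```

Call:
servo_tool([
  [[-0.06, -0.12, 0], [0, 0, 0]],
  [[-0.12, -0.28, 0], [0, 0, 0]],
  [[-0.18, -0.44, 0], [0, 0, 0]],
  [[-0.24, -0.6, 0], [0, 0, 0]],
  [[-0.3, -0.76, 0], [0, 0, 0]],
  [[-0.314, -0.92, 0], [0, 0, 0]],
  [[-0.314, -1, 0], [0, 0, 0]],
])

```text
clock: 25.1
tcp_pos: [0.5546, 0.1527, 0.2005]
orientation: [-0.009, -3.139, 0.006]
contact_force: [-0.2, -0.2, -2.1]
grip_width: 0.0262
gripper_force: 59.5
```

Call:
servo_tool([
  [[0, -0.12, 0], [0, 0, 0]],
  [[0, -0.26, 0], [0, 0, 0]],
  [[0, -0.42, 0], [0, 0, 0]],
  [[0, -0.58, 0], [0, 0, 0]],
  [[0, -0.74, 0], [0, 0, 0]],
  [[0, -0.84, 0], [0, 0, 0]],
  [[0, -0.908, 0], [0, 0, 0]],
  [[0, -0.908, 0], [0, 0, 0]],
  [[0, -0.908, 0], [0, 0, 0]],
  [[0, -0.908, 0], [0, 0, 0]],
  [[0, -0.908, 0], [0, 0, 0]],
])

```text
clock: 26.2
tcp_pos: [0.555, -0.0673, 0.2019]
orientation: [0.003, -3.141, -0.0]
contact_force: [-0.4, 0.7, -2.4]
grip_width: 0.026
gripper_force: 59.5
```

```bash
python3 -c "
from lid import *
o=r.get_obs(); print(o['tcp_pos'],o['contact_force'],o['grip_width'])
im,d=r.grab_frame('top');cv2.imwrite('pics/t5.png',im[:,:,::-1]);m,T=cam('top');P=cloud(m,T,d);P[d==0]=np.nan
s=P[140:300,270:400].reshape(-1,3);z=s[(s[:,2]>.15)&(s[:,2]<.2)&(np.linalg.norm(s[:,:2]-C,axis=1)<.13)];print('lid pts',len(z),z.mean(0),np.linalg.lstsq(np.c_[z[:,:2],np.ones(len(z))],z[:,2],rcond=None)[0])
o=r.get_obs(); im,d=r.grab_frame('wrist');cv2.imwrite('pics/w5.png',im[:,:,::-1]);m,T=cam('wrist',o);P=cloud(m,T,d)
z=P[(P[...,2]>.16)&(P[...,2]<.19)&(d>0)]; z=z[np.linalg.norm(z[:,:2]-C,axis=1)<.11]
q=z;print('lid wrist',len(z))
for _ in range(3):
  A=np.c_[q[:,:2],np.ones(len(q))];k=np.linalg.lstsq(A,q[:,2],rcond=None)[0];q=q[abs(q[:,2]-A@k)<.003]
print(k,len(q),q[:,2].mean(),cv2.minEnclosingCircle((q[:,:2]*1000).astype(np.float32)))
h=cv2.convexHull((q[:,:2]*1000).astype(np.float32))[:,0]; print(circ(h))
plan([[((.5555,-.0685,.2),90)]])"
```

```text
[ 0.55504012 -0.06727688  0.20190364] [-0.43603393  0.7328206  -2.38988341] 0.026039947034765514
lid pts 1808 [ 0.54932252 -0.0186809   0.17376077] [-0.00217664 -0.00019026  0.1749529 ]
lid wrist 62713
[-0.00132683  0.00070272  0.17647247] 62352 0.17573092451406716 ((554.7495727539062, -67.42105865478516), 94.75994110107422)
(array([554.6637469 , -67.55263676]), np.float64(94.33673228546722))
[-0.001, -0.003, 0.009] [-0.0, -0.0, 0.001] rows 1
--
j7 now 1.69
```

View pics/w5.png

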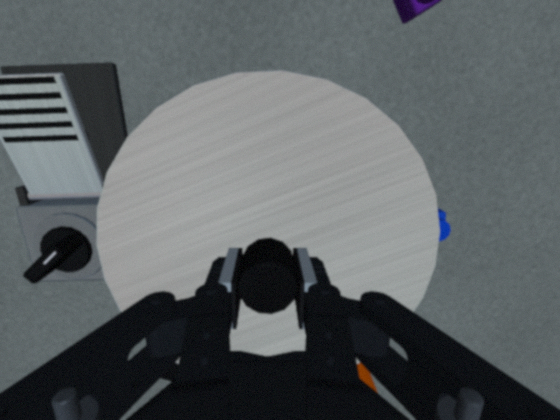

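Call:
servo_tool([
  [[0, -0.005, 0.08], [0, 0, 0]],
  [[0, -0.005, 0.18], [0, 0, 0]],
  [[0, -0.005, 0.26], [0, 0, 0]],
  [[0, -0.005, 0.31], [0, 0, 0]],
  [[0, -0.005, 0.34], [0, 0, 0]],
  [[0, -0.005, 0.36], [0, 0, 0]],
  [[0, -0.005, 0.375], [0, 0, 0]],
  [[0, -0.005, 0.384], [0, 0, 0]],
  [[0, -0.005, 0.39], [0, 0, 0]],
  [[0, -0.005, 0.39], [0, 0, 0]],
  [[0, -0.005, 0.39], [0, 0, 0]],
])

```text
clock: 27.4
tcp_pos: [0.5553, -0.0701, 0.1051]
orientation: [0.001, 3.141, -0.001]
contact_force: [-0.1, -0.2, -1.6]
grip_width: 0.026
gripper_force: 59.5
```

Call:
servo_tool([
  [[0, 0, 0.004], [0, 0, 0]],
  [[0, 0, 0.008], [0, 0, 0]],
  [[0, 0, 0.01], [0, 0, 0]],
  [[0, 0, 0.01], [0, 0, 0]],
  [[0, 0, 0.01], [0, 0, 0]],
])

```text
clock: 27.9
tcp_pos: [0.5552, -0.0702, 0.1026]
orientation: [0.001, 3.141, -0.0]
contact_force: [-1.6, -0.1, 3.9]
grip_width: 0.0262
gripper_force: 60.0
```

Call:
servo_tool([
  [[0, 0, 0], [0, 0, 0]],
  [[0, 0, 0], [0, 0, 0]],
  [[0, 0, 0], [0, 0, 0]],
  [[0, 0, 0], [0, 0, 0]],
  [[0, 0, -0.08], [0, 0, 0]],
  [[0, 0, -0.2], [0, 0, 0]],
  [[0, 0, -0.4], [0, 0, 0]],
  [[0, 0, -0.55], [0, 0, 0]],
  [[0, 0, -0.55], [0, 0, 0]],
  [[0, 0, -0.55], [0, 0, 0]],
], claw=0.4)

```text
clock: 28.9
tcp_pos: [0.5556, -0.07, 0.2405]
orientation: [0.0, 3.139, -0.0]
contact_force: [-1.3, 0.8, -0.4]
grip_width: 0.051
gripper_force: 0.0
```

```bash
python3 -c "
from lid import *
o=r.get_obs(); print(o['tcp_pos'],o['grip_width'])
im,d=r.grab_frame('wrist');cv2.imwrite('pics/w6.png',im[:,:,::-1]);m,T=cam('wrist',o);P=cloud(m,T,d);P[d==0]=np.nan
n=np.linalg.norm(P[...,:2]-C,axis=2)
q=P[(n<.11)&(P[...,2]>.06)&(P[...,2]<.09)]
for _ in range(3):
  A=np.c_[q[:,:2],np.ones(len(q))];k=np.linalg.lstsq(A,q[:,2],rcond=None)[0];q=q[abs(q[:,2]-A@k)<.002]
print('plane',k,len(q),q[:,2].mean(),circ(cv2.convexHull((q[:,:2]*1000).astype(np.float32))[:,0]))
V=np.array([.6035,-.2645])
n=np.linalg.norm(P[...,:2]-V,axis=2); v=P[(n<.05)&(P[...,2]>.08)&(P[...,2]<.1)]
print('bar',len(v),v.mean(0) if len(v) else 0,cv2.minAreaRect((v[:,:2]*1000).astype(np.float32)))
c=P[(n<.09)&(P[...,2]>.04)&(P[...,2]<.05)]; print('console',cv2.minAreaRect((c[:,:2]*1000).astype(np.float32)))
move([.53,-.235,.24])"
```

```text
[ 0.55555719 -0.07001922  0.24054452] 0.0509827558162489
plane [0.0003357  0.00064422 0.07620806] 26186 0.07634674552795369 (array([555.16809313, -69.90341737]), np.float64(94.34296501562999))
bar 639 [ 0.60543361 -0.26347816  0.08811072] ((607.4072265625, -266.3312072753906), (14.071017265319824, 46.561527252197266), 41.86233901977539)
console ((581.6947021484375, -267.4290771484375), (136.04734802246094, 100.43112182617188), 2.6008353233337402)
shift [ 0.0988 -0.6603 -0.0027] turn [-0.0001 -0.0003 -0.    ] dyaw 0.0 y0 1.571 j7 1.68 rows 6
```

Call:
servo_tool([
  [[-0.1, -0.2, 0], [0, 0, 0]],
  [[-0.2, -0.4, 0], [0, 0, 0]],
  [[-0.258, -0.6, 0], [0, 0, 0]],
  [[-0.258, -0.77, 0], [0, 0, 0]],
  [[-0.258, -0.77, 0], [0, 0, 0]],
  [[-0.258, -0.77, 0], [0, 0, 0]],
  [[-0.258, -0.77, 0], [0, 0, 0]],
  [[-0.258, -0.77, 0], [0, 0, 0]],
])

```text
clock: 29.75
tcp_pos: [0.6198, -0.26, 0.2391]
orientation: [0.004, -3.141, -0.002]
contact_force: [-0.0, 0.3, -0.5]
grip_width: 0.0511
gripper_force: 0.0
```

```bash
cat > valve.py <<'E'
from h import *
def look(fn):
    o=r.get_obs(); im,d=r.grab_frame('wrist');m,T=cam('wrist',o);P=cloud(m,T,d);P[d==0]=np.nan
    bgr=im[:,:,::-1].copy(); cv2.imwrite(fn,bgr)
    n=np.linalg.norm(P[...,:2]-np.array([.604,-.264]),axis=2)
    bm=(n<.05)&(P[...,2]>.082)&(P[...,2]<.095); v=P[bm]
    rb=cv2.minAreaRect((v[:,:2]*1000).astype(np.float32)); print('bar',len(v),rb)
    w=P[bm&(im.min(2)>110)]; 
    if len(w): dd=w[:,:2].mean(0)*1000-np.array(rb[0]); print('white line',len(w),w.mean(0),'angle from centre deg',np.degrees(np.arctan2(dd[1],dd[0])))
    c=P[(n<.075)&(P[...,2]>.041)&(P[...,2]<.049)]; 
    rc=cv2.minAreaRect((c[:,:2]*1000).astype(np.float32)); print('console',rc)
    mk=P[(n<.06)&(n>.03)&(P[...,2]>.041)&(P[...,2]<.05)&(im.min(2)>190)]; print('mark',len(mk),mk.mean(0) if len(mk) else '')
    for t,z in (('valve_grip',.082),('closed_mark',.045)):
        print(t,[(np.round(atz(m,T,x['uv'],z)[:2],4),round(x['confidence'],2)) for x in r.mark_of('wrist',t)[:1]])
    return o,im,P
E
python3 -c "
from valve import *
o,im,P=look('pics/w7.png'); print(o['tcp_pos'])"
```

```text
bar 710 ((607.3193359375, -266.6337585449219), (14.289803504943848, 45.124053955078125), 41.82472229003906)
white line 49 [ 0.59911752 -0.25798375  0.08971057] angle from centre deg 133.47651612644106
console ((589.8615112304688, -267.79833984375), (120.40571594238281, 99.2791748046875), 2.140357494354248)
mark 22 [ 0.60577545 -0.22376928  0.04661593]
valve_grip [(array([ 0.6068, -0.2671]), 0.6)]
closed_mark [(array([ 0.6051, -0.2223]), 0.68)]
[ 0.61979169 -0.25996398  0.23905413]
```

View pics/w7.png

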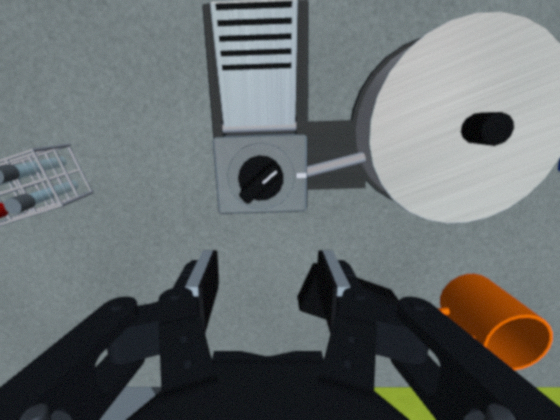

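Lid is seated level, with disc top at 76.3 mm. The wrist view shows the white line at (270,178) pointing up-right and the mark at (302,175). The unit's yaw is about 2.1°, so the handle needs about 39.7° clockwise.

```bash
python3 -c "
from valve import *
V=(.607,-.2666)
plan([[((*V,.13),41.8),((*V,.083),41.8)],[((*V,.083),2.1)]])"
```

```text
[0.052, -0.023, 0.439] [0.0, -0.0, 0.537] rows 6
[0.052, -0.023, 0.627] [0.0, -0.0, 0.537] rows 1
--
[0.0, 0.0, 0.0] [0.0, 0.0, 0.441] rows 5
--
j7 now 2.03
```

Call:
servo_tool([
  [[0.052, -0.023, 0], [0, 0, 0.09]],
  [[0.052, -0.023, 0.1], [0, 0, 0.18]],
  [[0.052, -0.023, 0.2], [0, 0, 0.27]],
  [[0.052, -0.023, 0.3], [0, 0, 0.36]],
  [[0.052, -0.023, 0.4], [0, 0, 0.45]],
  [[0.052, -0.023, 0.44], [0, 0, 0.537]],
  [[0.052, -0.023, 0.44], [0, 0, 0.537]],
  [[0.052, -0.023, 0.44], [0, 0, 0.537]],
  [[0.052, -0.023, 0.5], [0, 0, 0.537]],
  [[0.052, -0.023, 0.57], [0, 0, 0.537]],
  [[0.052, -0.023, 0.615], [0, 0, 0.537]],
  [[0.052, -0.023, 0.627], [0, 0, 0.537]],
  [[0.052, -0.023, 0.627], [0, 0, 0.537]],
  [[0.052, -0.023, 0.627], [0, 0, 0.537]],
  [[0.052, -0.023, 0.627], [0, 0, 0.537]],
])

```text
clock: 31.4
tcp_pos: [0.607, -0.2687, 0.0837]
orientation: [1.286, 2.865, -0.0]
contact_force: [-0.4, -0.6, -0.0]
grip_width: 0.051
gripper_force: 0.0
```

Call:
servo_tool([
  [[0, 0, 0], [0, 0, 0]],
  [[0, 0, 0], [0, 0, 0]],
  [[0, 0, 0], [0, 0, 0]],
  [[0, 0, 0], [0, 0, 0]],
  [[0, 0, 0], [0, 0, 0]],
  [[0, 0, 0], [0, 0, 0]],
], claw=1, squeeze=25)

```text
clock: 32.0
tcp_pos: [0.6075, -0.2678, 0.0836]
orientation: [1.285, 2.865, 0.001]
contact_force: [2.3, 2.6, 5.2]
grip_width: 0.0137
gripper_force: 30.3
```

```bash
python3 -c "
from valve import *
V=(.607,-.2666)
plan([[((*V,.083),2.1)]])"
```

```text
[0.005, 0.002, 0.002] [0.001, 0.0, 0.44] rows 5
--
j7 now 1.38
```

Call:
servo_tool([
  [[0, 0, 0], [0, 0, 0.05]],
  [[0, 0, 0], [0, 0, 0.11]],
  [[0, 0, 0], [0, 0, 0.17]],
  [[0, 0, 0], [0, 0, 0.23]],
  [[0, 0, 0], [0, 0, 0.29]],
  [[0, 0, 0], [0, 0, 0.35]],
  [[0, 0, 0], [0, 0, 0.4]],
  [[0, 0, 0], [0, 0, 0.44]],
  [[0, 0, 0], [0, 0, 0.44]],
  [[0, 0, 0], [0, 0, 0.44]],
  [[0, 0, 0], [0, 0, 0.44]],
])

```text
clock: 33.1
tcp_pos: [0.607, -0.268, 0.0836]
orientation: [2.181, 2.261, 0.001]
contact_force: [0.7, 4.9, 6.5]
grip_width: 0.0133
gripper_force: 30.6
```

Call:
servo_tool([
  [[0, 0, 0], [0, 0, 0]],
  [[0, 0, 0], [0, 0, 0]],
  [[0, 0, 0], [0, 0, 0]],
  [[0, 0, -0.1], [0, 0, 0]],
  [[0, 0, -0.25], [0, 0, 0]],
  [[0, 0, -0.4], [0, 0, 0]],
  [[0, 0, -0.6], [0, 0, 0]],
  [[0, 0, -0.6], [0, 0, 0]],
  [[0, 0, -0.6], [0, 0, 0]],
  [[0, 0, -0.6], [0, 0, 0]],
], claw=0.4)

```text
clock: 34.1
tcp_pos: [0.6057, -0.2679, 0.2317]
orientation: [-2.18, -2.259, 0.002]
contact_force: [0.4, -0.8, -0.5]
grip_width: 0.0513
gripper_force: 0.0
```

```bash
python3 -c "
from valve import *
o,im,P=look('pics/w8.png'); print(o['tcp_pos'],o['joints'][6])"
```

```text
bar 701 ((607.2639770507812, -266.76934814453125), (13.332796096801758, 44.61162185668945), 2.1828243732452393)
white line 52 [ 0.60684401 -0.25516218  0.08968749] angle from centre deg 92.07213599887154
console ((589.6043701171875, -268.15087890625), (120.70052337646484, 99.88867950439453), 1.9694734811782837)
mark 47 [ 0.60198805 -0.2263931   0.04629728]
valve_grip [(array([ 0.6066, -0.2664]), 0.68)]
closed_mark [(array([ 0.6052, -0.2233]), 0.6)]
[ 0.60574605 -0.26790966  0.23166808] 0.7259627990168364
```

View pics/w8.png

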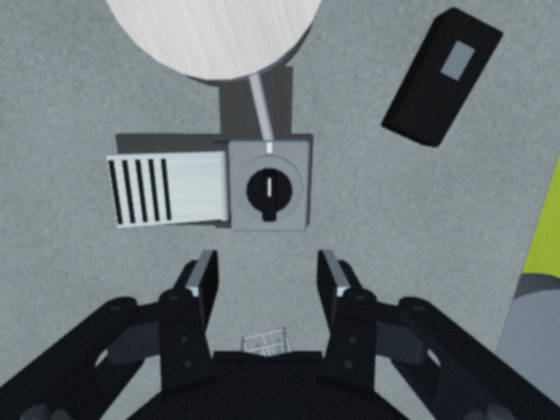

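Valve line is at 92.1° and the mark at about 92°. Before pumping I'll recheck the lid and work out the pedal moves.

```bash
python3 -c "
from lid import *
im,d=r.grab_frame('top');m,T=cam('top');P=cloud(m,T,d);P[d==0]=np.nan
n=np.linalg.norm(P[...,:2]-C,axis=2);q=P[(n<.12)&(P[...,2]>.066)&(P[...,2]<.085)];A=np.c_[q[:,:2],np.ones(len(q))]
print('lid',np.linalg.lstsq(A,q[:,2],rcond=None)[0],q.mean(0),len(q))
p=r.mark_of('top','pedal_pad');print([(atz(m,T,x['uv'],.061),x['confidence']) for x in p[:1]])
K=(.467,-.2725)
plan([[((*K,.2),92),((*K,.11),92)],[((*K,.084),92),((*K,.054),92)]])"
```

```text
lid [-5.71388613e-04  6.73117209e-05  7.49273966e-02] [ 0.5531924  -0.07013648  0.07460659] 3963
[(array([ 0.46577806, -0.27014058,  0.061     ]), 0.96)]
[0.003, -0.556, 0.129] [-0.001, -0.001, -1.0] rows 11
[0.003, -0.556, 0.489] [-0.001, -0.001, -1.0] rows 2
--
[0.0, 0.0, 0.104] [0.0, 0.0, -0.0] rows 1
[0.0, 0.0, 0.224] [0.0, 0.0, -0.0] rows 1
--
j7 now 0.73
```

Call:
servo_tool([
  [[0, -0.2, 0], [0, 0, -0.095]],
  [[0, -0.4, 0], [0, 0, -0.19]],
  [[0, -0.556, 0.1], [0, 0, -0.285]],
  [[0.003, -0.556, 0.129], [0, 0, -0.38]],
  [[0.003, -0.556, 0.129], [0, 0, -0.475]],
  [[0.003, -0.556, 0.129], [0, 0, -0.57]],
  [[0.003, -0.556, 0.129], [0, 0, -0.665]],
  [[0.003, -0.556, 0.129], [0, 0, -0.76]],
  [[0.003, -0.556, 0.129], [0, 0, -0.855]],
  [[0.003, -0.556, 0.129], [0, 0, -0.95]],
  [[0.003, -0.556, 0.129], [0, 0, -1]],
  [[0.003, -0.556, 0.129], [0, 0, -1]],
  [[0.003, -0.556, 0.25], [0, 0, -1]],
  [[0.003, -0.556, 0.37], [0, 0, -1]],
  [[0.003, -0.556, 0.45], [0, 0, -1]],
  [[0.003, -0.556, 0.489], [0, 0, -1]],
  [[0.003, -0.556, 0.489], [0, 0, -1]],
  [[0.003, -0.556, 0.489], [0, 0, -1]],
], claw=1)

```text
clock: 36.15
tcp_pos: [0.468, -0.273, 0.1115]
orientation: [-0.055, 3.14, -0.001]
contact_force: [-0.6, 0.5, 0.1]
grip_width: 0.0001
gripper_force: 0.0
```

Call:
servo_tool([
  [[0, 0, 0.05], [0, 0, 0]],
  [[0, 0, 0.1], [0, 0, 0]],
  [[0, 0, 0.13], [0, 0, 0]],
  [[0, 0, 0.15], [0, 0, 0]],
  [[0, 0, 0.17], [0, 0, 0]],
  [[0, 0, 0.19], [0, 0, 0]],
  [[0, 0, 0.2], [0, 0, 0]],
  [[0, 0, 0.205], [0, 0, 0]],
  [[0, 0, 0.205], [0, 0, 0]],
])

```text
clock: 37.05
tcp_pos: [0.4659, -0.2728, 0.0593]
orientation: [0.054, -3.138, -0.001]
contact_force: [-5.3, 0.0, 8.7]
grip_width: -0.0002
gripper_force: 4.4
```

Call:
servo_tool([
  [[0, 0, 0.008], [0, 0, 0]],
  [[0, 0, 0.016], [0, 0, 0]],
  [[0, 0, 0.02], [0, 0, 0]],
  [[0, 0, 0.02], [0, 0, 0]],
  [[0, 0, 0.02], [0, 0, 0]],
])

```text
clock: 37.55
tcp_pos: [0.4656, -0.2728, 0.055]
orientation: [0.054, -3.138, -0.002]
contact_force: [-7.4, 0.8, 15.6]
grip_width: -0.0
gripper_force: 7.9
```

Call:
servo_tool([
  [[0, 0, 0.008], [0, 0, 0]],
  [[0, 0, 0.012], [0, 0, 0]],
  [[0, 0, 0.012], [0, 0, 0]],
  [[0, 0, 0.012], [0, 0, 0]],
])

```text
clock: 37.95
tcp_pos: [0.4657, -0.273, 0.0546]
orientation: [0.053, -3.139, -0.004]
contact_force: [-16.0, 6.7, 46.2]
grip_width: -0.0001
gripper_force: 23.4
```

At the stop: force rises to 46 N with no further travel. I'll let it up and check, then do the second stroke.

Call:
servo_tool([
  [[0, 0, -0.03], [0, 0, 0]],
  [[0, 0, -0.06], [0, 0, 0]],
  [[0, 0, -0.1], [0, 0, 0]],
  [[0, 0, -0.14], [0, 0, 0]],
  [[0, 0, -0.19], [0, 0, 0]],
  [[0, 0, -0.237], [0, 0, 0]],
  [[0, 0, -0.237], [0, 0, 0]],
  [[0, 0, -0.237], [0, 0, 0]],
  [[0, 0, -0.237], [0, 0, 0]],
  [[0, 0, -0.237], [0, 0, 0]],
])

```text
clock: 38.95
tcp_pos: [0.4672, -0.2724, 0.1103]
orientation: [0.056, -3.14, -0.0]
contact_force: [0.2, -0.4, 0.1]
grip_width: 0.0002
gripper_force: 0.0
```

```bash
python3 -c "
from lid import *
def pedal(d,m,T):
    P=cloud(m,T,d);P[d==0]=np.nan
    s=P[(P[...,0]>.43)&(P[...,0]<.55)&(P[...,1]<-.235)&(P[...,1]>-.31)&(P[...,2]>.02)&(P[...,2]<.085)]
    for x in (.46,.5,.54): print(x,np.nanmedian(s[abs(s[:,0]-x)<.005][:,2]))
print(r.get_obs()['tcp_pos'])
im,d=r.grab_frame('scene');cv2.imwrite('pics/s9.png',im[:,:,::-1]);pedal(d,*cam('scene'))
o=r.get_obs();im,d=r.grab_frame('wrist');pedal(d,*cam('wrist',o))
pedal(np.load('pics/top0d.npy'),*cam('top'))
K=(.467,-.2725);plan([[((*K,.11),None)]])"
```

```text
[ 0.46719695 -0.27241621  0.11026916]
0.46 0.06468493250712443
0.5 0.05290244470478922
0.54 0.040902407952551845
0.46 0.0643200182990151
0.5 0.05347566129093892
0.54 nan
0.46 0.06283876393249466
0.5 0.05124493947912834
0.54 0.03908544441438566
[0.001, 0.0, 0.002] [-0.0, -0.001, -0.0] rows 1
--
j7 now 2.26
  return np.nanmean(a, axis, out=out, keepdims=keepdims)
```

Pedal is fully back up. Second stroke now.

Call:
servo_tool([
  [[0, 0, 0.05], [0, 0, 0]],
  [[0, 0, 0.1], [0, 0, 0]],
  [[0, 0, 0.13], [0, 0, 0]],
  [[0, 0, 0.15], [0, 0, 0]],
  [[0, 0, 0.17], [0, 0, 0]],
  [[0, 0, 0.19], [0, 0, 0]],
  [[0, 0, 0.21], [0, 0, 0]],
  [[0, 0, 0.222], [0, 0, 0]],
  [[0, 0, 0.23], [0, 0, 0]],
  [[0, 0, 0.236], [0, 0, 0]],
  [[0, 0, 0.236], [0, 0, 0]],
  [[0, 0, 0.236], [0, 0, 0]],
])

```text
clock: 40.25
tcp_pos: [0.4656, -0.273, 0.0545]
orientation: [0.053, -3.139, -0.004]
contact_force: [-15.5, 7.0, 47.2]
grip_width: 0.0001
gripper_force: 23.3
```

Call:
servo_tool([
  [[0, 0, -0.03], [0, 0, 0]],
  [[0, 0, -0.06], [0, 0, 0]],
  [[0, 0, -0.1], [0, 0, 0]],
  [[0, 0, -0.14], [0, 0, 0]],
  [[0, 0, -0.19], [0, 0, 0]],
  [[0, 0, -0.24], [0, 0, 0]],
  [[0, 0, -0.4], [0, 0, 0]],
  [[0, 0, -0.55], [0, 0, 0]],
  [[0, 0, -0.7], [0, 0, 0]],
  [[0, 0, -0.7], [0, 0, 0]],
  [[0, 0, -0.7], [0, 0, 0]],
  [[0, 0, -0.7], [0, 0, 0]],
])

```text
clock: 41.45
tcp_pos: [0.4667, -0.272, 0.2258]
orientation: [0.056, -3.139, -0.001]
contact_force: [0.1, 0.7, -0.3]
grip_width: 0.0001
gripper_force: 0.0
```

```bash
python3 -c "
from lid import *
im,d=r.grab_frame('top');cv2.imwrite('pics/t9.png',im[:,:,::-1]);m,T=cam('top');P=cloud(m,T,d);P[d==0]=np.nan
n=np.linalg.norm(P[...,:2]-C,axis=2);q=P[(n<.12)&(P[...,2]>.066)&(P[...,2]<.085)];A=np.c_[q[:,:2],np.ones(len(q))]
print('lid',np.linalg.lstsq(A,q[:,2],rcond=None)[0],q.mean(0),len(q))
im,d=r.grab_frame('scene');cv2.imwrite('pics/s10.png',im[:,:,::-1])"
```

```text
lid [-0.00094617  0.00097196  0.07515818] [ 0.5531375  -0.07011215  0.07456667] 3968
```

View pics/s10.png

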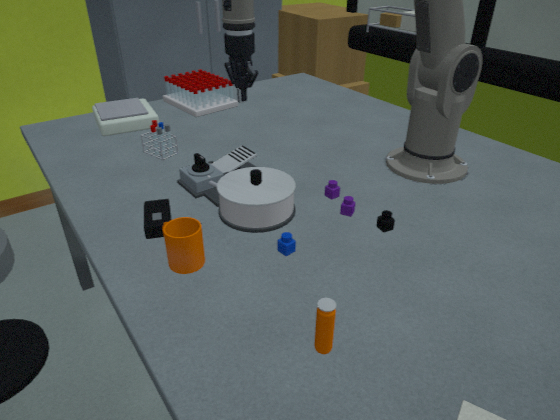

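View pics/t9.png

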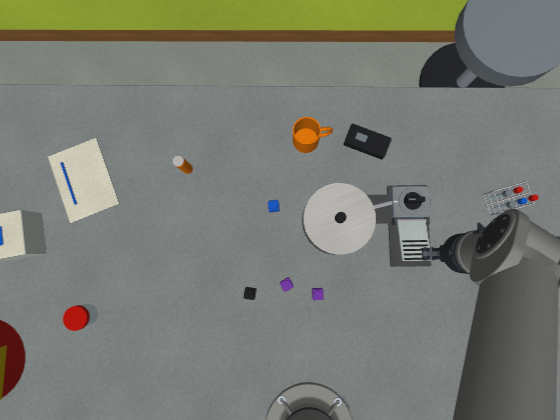

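The lid sits level on the drum at (340,217), the valve line points left to its mark at (412,200), the pedal is up, and the bystanders haven't moved. No amber bottles remain on the counter, so I'm handing in.

```bash
python3 -c "
from bench import r
print(r.hand_in())"
```

```text
the job is handed in; nothing more can be done
None
```

I packed all four bottles upright in the drum, seated the lid level, turned the valve to the closed mark, pumped two full pedal strokes and handed the job in; no verdict was shown.

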